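Tip a carton down into the labelling bay

TASK

A small carton stands on end in the yellow-outlined bay on the mat. With the fingertips push it over, high up on the face with the white label, so that it lands label up, wholly inside the yellow outline and pointing at the metal stop; then push it along by its near end until its far end sits flush against the stop. Only push the carton, never pick it up, and leave the two jars and the label roll where they stand.

Things in the scene. Friction and masses are not known exactly. Their poses are not given: they have to be found in the camera images.
- mat: Black rubber mat, 300 x 190 x 3 mm, fixed. Origin at worktop level, 3 mm below the mat's top; +x runs along the yellow-outlined bay to the metal stop, y across it. Inside its 6 mm lines the bay spans x = -135 mm to the stop at x = +95 mm, y = -75 to +75 mm.
- stop_face (a point): Middle of the near face (the one the carton is pushed against) of the stop, at the height of the mat's top; axes as the mat's. The stop is a fixed aluminium bar across the bay's +x end, 140 mm wide (y), 12 mm thick, rising 20 mm above the mat.
- carton: Brown rigid carton, loose, 46 (x) x 90 (y) x 140 mm (z), 0.15 to 0.31 kg, standing on end at the bay's -x end. Origin: centre of its underside (foot end). White label on its -x face; +x points to the stop within 5 degrees, z up as it stands. Pushed above 100 mm on the label face it tips about the lower edge of its +x face, hardly sliding.
- carton_middle (a point): Centre of the carton; axes as the carton's. Tilted past about 18 degrees the carton falls by itself. Once down its +x points at the mat, it is 46 mm high and slides on the mat under about 1 to 3 N.
- carton_head (a point): Centre of the carton's upper end (140 mm above the foot as it stands); the end that later meets the stop.
- carton_foot (a point): Centre of the carton's lower end; once the carton lies, the near end to push on.
- blue_jar: Bystander: blue sample jar with a white lid, 48 mm across, 66 mm high, upright beside the mat on its +y side. Origin: centre of its underside.
- yellow_jar: Bystander: yellow sample jar with a white lid, 48 mm across, 66 mm high, upright beside the mat on its -y side. Origin: centre of its underside.
- labels: Bystander: white roll of blank labels, 69 mm across, 50 mm high, standing flat beside the mat on its +y side. Origin: centre of its underside.
Things that resemble listed ones, but are neither listed nor needed, are in the scene too. Leave any green look-alike of the carton alone.

How it is judged:
On the way:
1. the carton lies label up, at rest, wholly inside the yellow outline (angle between carton's own x axis and vertical above 3.05 rad and y of carton_head in the frame of mat between -0.03 and 0.03 m and y of carton_foot in the frame of mat between -0.03 and 0.03 m and x of carton_foot in the frame of mat above -0.135 m and linear speed of carton below 0.02 m/s and angular speed of carton below 0.1 rad/s), for 0.2 s.
At the end, for the whole second after the job is handed in: The carton lies flat with its label up (within 5 degrees), both of its end centres within 30 mm of the bay's centre line (so no part over the yellow lines), its far end within 4 mm of the stop and square to it within 3.4 degrees, at rest (angle between carton's own x axis and vertical above 3.05 rad and y of carton_head in the frame of mat between -0.03 and 0.03 m and y of carton_foot in the frame of mat between -0.03 and 0.03 m and x of carton_head in the frame of mat between 0.091 and 0.099 m and angle between the z axis of carton and the x axis of mat, either way round below 0.06 rad and linear speed of carton below 0.02 m/s and angular speed of carton below 0.1 rad/s); the robot touches nothing.
It fails at once if the carton is picked up (its middle rises 12 mm above where it can get by tipping, or it is raised 30 mm off the mat once lying) (height (world z) of carton_middle above 0.089 m or (angle between carton's own x axis and vertical above 2.9 rad and height (world z) of carton_middle above 0.056 m)).
It fails at once if the carton is tipped over any other way than label up (angle between carton's own z axis and vertical above 1.2 rad and angle between carton's own x axis and vertical below 2.2 rad).
It fails at once if the carton comes down, or is pushed, over the yellow outline (angle between carton's own x axis and vertical above 2.9 rad and (y of any of carton_head, carton_foot in the frame of mat above 0.033 m or y of any of carton_head, carton_foot in the frame of mat below -0.033 m or x of carton_foot in the frame of mat below -0.138 m)).
It fails at once if a jar or the label roll is moved by more than 15 mm (distance of any of blue_jar, yellow_jar, labels from where it was at the start of the episode above 0.015 m).
It also fails if it takes over 38 s, if anything falls off the work surface, if the arm or the gripper's body presses on something with over 40 N, if the wrist force passes 120 N, or if a joint passes its speed limit or range.

ROBOT

A 6-joint arm with a two-finger parallel gripper is mounted at the origin on a cart in front of the work surface, level with it; the furniture and walls round the work are solid. World frame = base frame: x ahead of the robot, y to its left, z up, the work surface at z = 0. Lengths are in m, angles in rad, forces in N, time in s.
With the tool pointing down it reaches from about 0.2 to 0.875 m from the base axis. Payload 3.4 kg.
Tool frame: the origin (TCP) lies on the centre line of the jaws, within the pads' length; the fingertips stand bot.tips_ahead ahead of it and the grasp point (between the pads) lies 2 mm behind it (bot.tips_ahead is the distance from the TCP to the fingertips, in m); z points along the fingers, y is the line along which they close (so a half turn about z gives the same grasp; the last joint's range is limited). The gripper opens to 94 mm and grips with 3 to 60 N. Pads are 16 mm wide; open, the fingers measure 119 mm over their backs; the gripper's body (75 mm by 177 mm) begins 78 mm behind the grasp point.
Start: joints at [-1.416, 0.276, 1.505, -0, 1.361, -0.121], TCP at [0.157, -0.553, 0.222] pointing down, gripper open.
Joint ranges: [-2.89, 2.89], [-0.75, 2.08], [0.22, 2.7], [-1.18, 4.32], [0.11, 2.71], [-2.7, 2.7]. Speed limits (rad/s): [2.57, 2.57, 3.14, 3.14, 3.14, 3.14].

INTERFACE

Orientations are given as a unit quaternion [x, y, z, w].
In Python, from plant import status, eyes, finish_job, bot gives the robot as it stands.
- The arm moves only by the shell command python3 -m creep 'ROWS' [OPENING] [FORCE]. ROWS is JSON, a list of rows, each an object of numbers: "tx", "ty", "tz": the shift along the world's x, y, z each as a share of 0.5 m, from -1 to 1; "rx", "ry", "rz": the turn, a rotation vector about the world's x, y, z each as a share of 180 degrees, from -1 to 1. A call has 1 to 20 rows; each row is the pose to reach, as a shift and turn from the pose commanded when the call began, turning the shorter way round; what a row does not reach only later rows make up. A row lasts 1/10 s, in which the tool goes at most 50 mm and 8.59 degrees, less where a joint would pass 70% of its speed; a pose out of reach is approached as far as the arm can. A call with a number of a shift or a turn outside -1 to 1 is refused whole. A call with a gripper value outside its range is refused whole. OPENING is the opening, from -1 (shut) to 1 (fully open), set as the call begins (- or left out, the last holds). The fingers move at their own pace and stop on an object; FORCE is the grip in N (left out, the last holds). Time passes only in rows, so rows that repeat a pose let the fingers close. It gives the time, the measured TCP pose, the force, the opening and the grip force at its end, in the units of the state.
- status.get_state(): the state, without advancing time (a new reading comes with each control period).
- eyes.grab_frame(name): name is "side" or "top" or "wrist"; returns a dict with "image" (384x512x3 uint8, red, green, blue), "z_map" (384x512 float32, m along the optical axis (not along the pixel's ray), 0 where there is no reading), "fovy" (degrees; the focal length in pixels is half the picture's height over the tangent of half this angle, whatever the lens; pixels are square), "cx", "cy" (the principal point, pixels), "k1" (the pictures are not rectified: a ray, as slopes to the right and down, at radius r is drawn at 1 + k1 r^2 times it, then the intrinsics apply), "R" (3x3) and "t" (3): a world point X has camera coordinates R X + t. Camera axes: x right, y down, z forward; pixel columns grow to the right and rows downward; lengths in m; the calibration is good to about 2 mm. A picture is of the moment at which its call begins.
- finish_job(): hands the job in; it is judged then, once.
The state is a dict: "time": time; "joints": joint angles; "joint_vel": joint speeds; "joint_efforts": joint torques, N m; "ee_pos": TCP position; "ee_rot": TCP orientation; "ft_force": force on the tool from outside, world axes, zero at the start; "torque": the same for the moment, N m; "width": finger opening in m; "finger_force": force on a finger pad.
Only numpy, scipy, OpenCV 4.12 (cv2) and the standard library are available. Lean on these libraries where they do the work, as an engineer would, in place of code of your own. Each camera call takes 0.05 s, during which the arm holds its last target. There are 200 camera calls.

## Working session

There is one attempt and no reset: what is moved stays moved. The work goes in short steps, Python scripts to look and compute and a shell command to move; the robot and the scene stay as the last step left them, time stands still between calls to the robot, and variables do not carry over. Pictures are saved under pics/ and viewed, at most 10 in all, crops included, and the job is handed in when it is done.

```bash
ls; mkdir -p pics; cat > h.py <<'E'
import numpy as np, cv2
from plant import status, eyes, finish_job, bot
def grab(n,save=None):
    f=eyes.grab_frame(n)
    if save: cv2.imwrite('pics/'+save+'.png',f['image'][:,:,::-1])
    return f
def ray(f,u,v):
    h=f['image'].shape[0]; F=h/2/np.tan(np.radians(f['fovy'])/2)
    K=np.array([[F,0,f['cx']],[0,F,f['cy']],[0,0,1]])
    p=cv2.undistortPoints(np.array([[[u,v]]],float),K,np.array([f['k1'],0,0,0,0.]))[0,0]
    return np.array([p[0],p[1],1])
def world(f,u,v,z=None):
    R,t=np.array(f['R']),np.array(f['t']); c=-R.T@t; d=R.T@ray(f,u,v)
    s=f['z_map'][int(round(v)),int(round(u))] if z is None else (z-c[2])/d[2]
    return c+s*d
def cloud(f):
    h,w=f['z_map'].shape; F=h/2/np.tan(np.radians(f['fovy'])/2)
    K=np.array([[F,0,f['cx']],[0,F,f['cy']],[0,0,1]])
    u,v=np.meshgrid(np.arange(w),np.arange(h))
    p=cv2.undistortPoints(np.stack([u,v],-1).reshape(-1,1,2).astype(float),K,np.array([f['k1'],0,0,0,0.])).reshape(h,w,2)
    P=np.dstack([p,np.ones((h,w))])*f['z_map'][...,None]
    return (P-np.array(f['t']))@np.array(f['R'])
E
python3 - <<'E'
from h import *
a=grab('top');b=grab('side')
im=np.hstack([a['image'],b['image']])
cv2.imwrite('pics/top.png',a['image'][:,:,::-1]);cv2.imwrite('pics/side.png',b['image'][:,:,::-1])
print(bot.tips_ahead,status.get_state(),a['fovy'],a['k1'])
E
```

```text
pics
0.017 {'time': 0.1, 'joints': array([-1.41601457e+00,  2.76516924e-01,  1.50598953e+00, -9.69113238e-06,
        1.36070579e+00, -1.20986545e-01]), 'joint_vel': array([ 0.00017512, -0.00250705, -0.00309703,  0.00061153, -0.0021601 ,
        0.00021634]), 'joint_efforts': array([ 2.17755536e-03, -4.05456376e+01, -2.37779886e+01,  7.03490060e-02,
        2.98972637e-02, -5.51102016e-05]), 'ee_pos': array([ 0.15648895, -0.55279724,  0.22170646]), 'ee_rot': array([ 9.90508567e-01,  1.37448617e-01, -1.84204580e-05, -8.09598493e-04]), 'ft_force': array([-0.16334698,  0.13976987,  0.32380606]), 'torque': array([ 0.01250699,  0.05429869, -0.01896571]), 'finger_force': 0.0, 'width': 0.09411484588568567} 46.28000416723933 0.01691388603468
```

View pics/top.png

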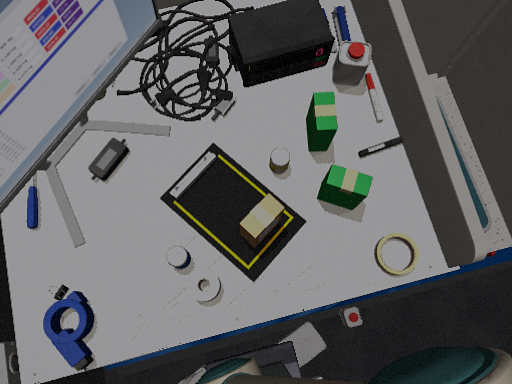

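View pics/side.png

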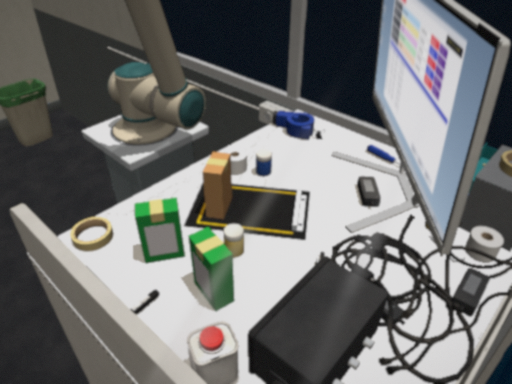

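Top view: the brown carton is at (262,222), inside the yellow outline. The stop is at (194,175), the blue jar at (178,257), the yellow jar at (280,160) and the roll at (208,289). Possible mix-ups are the green cartons at top (321,121) and (345,187), and the tape ring at (397,254). I choose the brown one, because only it stands in the bay, and will check it in a crop.

```bash
python3 - <<'E'
from h import *
f=grab('top'); P=cloud(f); im=f['image']; g=grab('side'); Q=cloud(g)
hsv=cv2.cvtColor(im,cv2.COLOR_RGB2HSV)
def comp(m,u,v):
    n,l=cv2.connectedComponents(m.astype(np.uint8)); k=l[v,u]; return (l==k) if k else None
# stop: depth 0.018..0.03 near
def rect(X):
    r=cv2.minAreaRect((X[:,:2]*1000).astype(np.float32)); return np.round(r[0],1),np.round(r[1],1),round(r[2],1),np.round(cv2.boxPoints(r),1).tolist()
z=P[...,2]
uu,vv=np.meshgrid(np.arange(512),np.arange(384))
roi=(uu>155)&(uu<310)&(vv>140)&(vv<282)
yel=(hsv[...,0]>20)&(hsv[...,0]<35)&(hsv[...,1]>170)&(hsv[...,2]>120)&roi&(z<.012)
print('yellow n',yel.sum(),'z',np.median(z[yel]))
W=np.array([world(f,u,v,.003) for v,u in np.argwhere(yel)]); print('yellow outline',rect(W))
st=roi&(z>.014)&(z<.032)&(uu<225)&(vv<205); print('stop z',np.median(z[st]),st.sum(),rect(P[st]))
b=(im.max(2)<45)&roi
W=np.array([world(f,u,v,.003) for v,u in np.argwhere(b)]); print('mat',rect(W))
top=roi&(z>.125)&(z<.16); print('carton top',np.median(z[top]),top.sum(),rect(P[top]))
zs=Q[...,2]; near=np.hypot(*(Q[...,:2]-np.median(P[top][:,:2],0)).transpose(2,0,1))<.07
s=near&(zs>.125)&(zs<.16); print('side carton top',s.sum(),np.median(zs[s]),rect(Q[s]))
for n,u,v in (('blue',178,257),('yel',280,160),('roll',208,289)):
    m=(np.hypot(uu-u,vv-v)<18)&(z>.03)&(z<.09); print(n,np.median(P[m],0).round(3),rect(P[m])[:2])
c=cv2.resize(im[135:285,155:315],None,fx=3,fy=3,interpolation=cv2.INTER_CUBIC)
d=cv2.resize(g['image'][140:250,180:320],None,fx=3,fy=3,interpolation=cv2.INTER_CUBIC)
o=np.zeros((450,900,3),np.uint8);o[:,:480]=c;o[:330,480:]=d
cv2.imwrite('pics/crop.png',cv2.resize(o,(800,400))[:,:,::-1])
E
```

```text
yellow n 507 z 0.002766287018684316
yellow outline (array([558.7, -61.7]), array([238.2, 161.2]), 34.1, [[414.8999938964844, -61.79999923706055], [505.29998779296875, -195.3000030517578], [702.5, -61.70000076293945], [612.0999755859375, 71.80000305175781]])
stop z 0.022187803576807403 331 (array([659. ,   6.9]), array([ 13.7, 139.1]), 34.0, [[614.4000244140625, 60.70000076293945], [692.2000122070312, -54.599998474121094], [703.5, -47.0], [625.7999877929688, 68.30000305175781]])
mat (array([558. , -71.8]), array([362.1, 335.5]), 76.8, [[353.29998779296875, -209.89999389648438], [680.0, -286.3999938964844], [762.5999755859375, 66.19999694824219], [435.8999938964844, 142.6999969482422]])
carton top 0.1424574445068477 1003 (array([ 500., -114.]), array([45.9, 90.7]), 31.0, [[457.0, -86.9000015258789], [503.79998779296875, -164.6999969482422], [543.0999755859375, -141.0], [496.29998779296875, -63.20000076293945]])
side carton top 555 0.14106679474592282 (array([ 501. , -115.8]), array([47.1, 93.1]), 31.7, [[456.5, -88.5999984741211], [505.3999938964844, -167.8000030517578], [545.5, -143.0], [496.5, -63.79999923706055]])
blue [0.473 0.081 0.065] (array([474.5,  82.2]), array([44.4, 44.1]))
yel [ 0.634 -0.194  0.064] (array([ 637.7, -195.7]), array([44.9, 45.6]))
roll [0.395 0.038 0.049] (array([397.3,  39. ]), array([61.2, 61.9]))
```

View pics/crop.png

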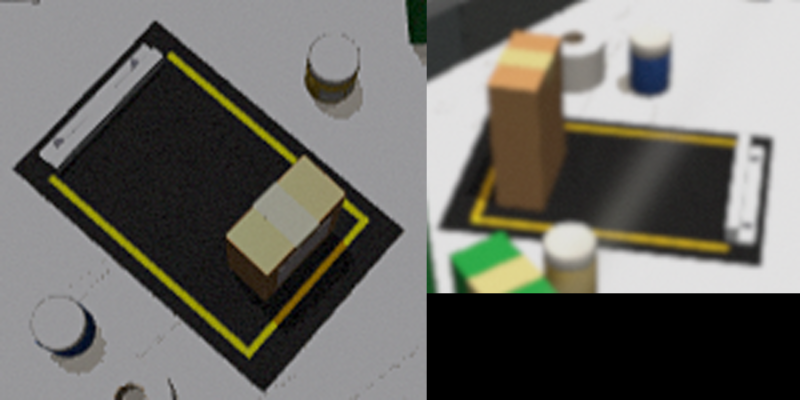

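The crop shows the brown carton on its own in the bay. Its label is on the face away from the stop, at crop (300,255). In the mat frame its centre is about (-99,-11) mm and its yaw about -2.7°. The mat's yaw is 34°. Next: go behind the label face with the fingers about 40 mm apart, for a push at two points.

```bash
R='' ; python3 -m creep '[{"tx":0.583,"ty":0.814,"rz":0.086},{"tx":0.583,"ty":0.814,"rz":0.086},{"tx":0.583,"ty":0.814,"rz":0.086},{"tx":0.583,"ty":0.814,"rz":0.086},{"tx":0.583,"ty":0.814,"rz":0.086},{"tx":0.583,"ty":0.814,"rz":0.086},{"tx":0.583,"ty":0.814,"rz":0.086},{"tx":0.583,"ty":0.814,"rz":0.086},{"tx":0.583,"ty":0.814,"rz":0.086},{"tx":0.583,"ty":0.814,"rz":0.086},{"tx":0.583,"ty":0.814,"rz":0.086},{"tx":0.583,"ty":0.814,"rz":0.086},{"tx":0.583,"ty":0.814,"rz":0.086},{"tx":0.583,"ty":0.814,"tz":-0.173,"rz":0.086},{"tx":0.583,"ty":0.814,"tz":-0.173,"rz":0.086},{"tx":0.583,"ty":0.814,"tz":-0.173,"rz":0.086},{"tx":0.583,"ty":0.814,"tz":-0.173,"rz":0.086},{"tx":0.583,"ty":0.814,"tz":-0.173,"rz":0.086}]' -0.15 20
python3 - <<'E'
from h import *
f=grab('wrist'); g=grab('top')
cv2.imwrite('pics/w1.png',np.hstack([f['image'],g['image'][100:300,130:340].repeat(2,0).repeat(2,1)[:384]])[:,:800,::-1])
E
```

```text
invalid input at $[0]: expected keys tx, ty, tz, rx, ry, rz
```

View pics/w1.png

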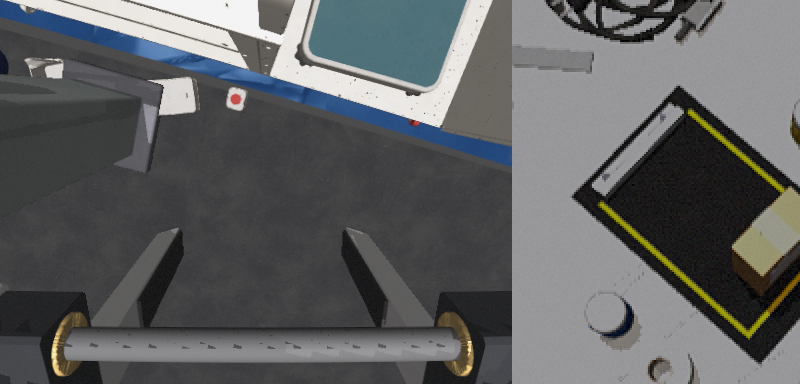

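The call was refused because every row needs all six keys, so the arm hasn't moved. The picture shows the gripper still in front of the table's blue edge. I'll resend with full keys.

```bash
python3 -m creep '[{"tx":0.583,"ty":0.814,"tz":0,"rx":0,"ry":0,"rz":0.086},{"tx":0.583,"ty":0.814,"tz":0,"rx":0,"ry":0,"rz":0.086},{"tx":0.583,"ty":0.814,"tz":0,"rx":0,"ry":0,"rz":0.086},{"tx":0.583,"ty":0.814,"tz":0,"rx":0,"ry":0,"rz":0.086},{"tx":0.583,"ty":0.814,"tz":0,"rx":0,"ry":0,"rz":0.086},{"tx":0.583,"ty":0.814,"tz":0,"rx":0,"ry":0,"rz":0.086},{"tx":0.583,"ty":0.814,"tz":0,"rx":0,"ry":0,"rz":0.086},{"tx":0.583,"ty":0.814,"tz":0,"rx":0,"ry":0,"rz":0.086},{"tx":0.583,"ty":0.814,"tz":0,"rx":0,"ry":0,"rz":0.086},{"tx":0.583,"ty":0.814,"tz":0,"rx":0,"ry":0,"rz":0.086},{"tx":0.583,"ty":0.814,"tz":0,"rx":0,"ry":0,"rz":0.086},{"tx":0.583,"ty":0.814,"tz":0,"rx":0,"ry":0,"rz":0.086},{"tx":0.583,"ty":0.814,"tz":0,"rx":0,"ry":0,"rz":0.086},{"tx":0.583,"ty":0.814,"tz":-0.173,"rx":0,"ry":0,"rz":0.086},{"tx":0.583,"ty":0.814,"tz":-0.173,"rx":0,"ry":0,"rz":0.086},{"tx":0.583,"ty":0.814,"tz":-0.173,"rx":0,"ry":0,"rz":0.086},{"tx":0.583,"ty":0.814,"tz":-0.173,"rx":0,"ry":0,"rz":0.086},{"tx":0.583,"ty":0.814,"tz":-0.173,"rx":0,"ry":0,"rz":0.086}]' -0.15 20
python3 - <<'E'
from h import *
f=grab('wrist','w2')
E
```

```text
time: 2.1
ee_pos: [0.4493, -0.1479, 0.1379]
ee_rot: [0.963, 0.269, 0.001, 0.001]
ft_force: [0.8, -0.1, -0.4]
width: 0.04
finger_force: 0.0
```

View pics/w2.png

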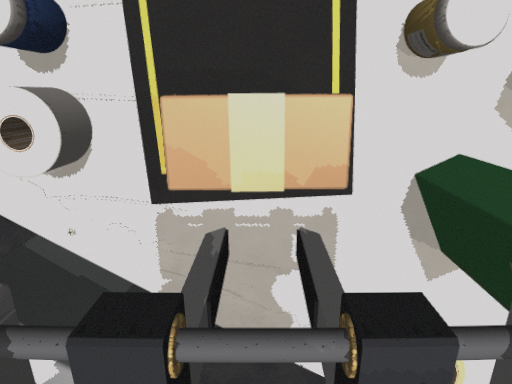

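The fingers (cols 217–308) are centred on the carton top (cols 163–352) and square to it. Now the slow push on the label face.

```bash
python3 -m creep '[{"tx":0.017,"ty":0.010,"tz":-0.005,"rx":0,"ry":0,"rz":0},{"tx":0.034,"ty":0.021,"tz":-0.005,"rx":0,"ry":0,"rz":0},{"tx":0.043,"ty":0.026,"tz":-0.005,"rx":0,"ry":0,"rz":0},{"tx":0.051,"ty":0.031,"tz":-0.005,"rx":0,"ry":0,"rz":0},{"tx":0.060,"ty":0.036,"tz":-0.005,"rx":0,"ry":0,"rz":0},{"tx":0.068,"ty":0.042,"tz":-0.005,"rx":0,"ry":0,"rz":0},{"tx":0.077,"ty":0.047,"tz":-0.005,"rx":0,"ry":0,"rz":0},{"tx":0.085,"ty":0.052,"tz":-0.005,"rx":0,"ry":0,"rz":0},{"tx":0.094,"ty":0.057,"tz":-0.005,"rx":0,"ry":0,"rz":0},{"tx":0.102,"ty":0.062,"tz":-0.005,"rx":0,"ry":0,"rz":0},{"tx":0.111,"ty":0.068,"tz":-0.005,"rx":0,"ry":0,"rz":0},{"tx":0.120,"ty":0.073,"tz":-0.005,"rx":0,"ry":0,"rz":0},{"tx":0.120,"ty":0.073,"tz":-0.005,"rx":0,"ry":0,"rz":0}]'
python3 - <<'E'
from h import *
f=grab('top'); P=cloud(f); g=grab('side')
cv2.imwrite('pics/s3.png',np.hstack([f['image'][120:290,150:320],g['image'][100:270,150:320]]).repeat(2,0).repeat(2,1)[:,:,::-1])
E
```

```text
time: 3.45
ee_pos: [0.5088, -0.1096, 0.1335]
ee_rot: [0.963, 0.27, 0.0, 0.0]
ft_force: [0.7, -0.2, 0.7]
width: 0.0397
finger_force: 0.0
```

View pics/s3.png

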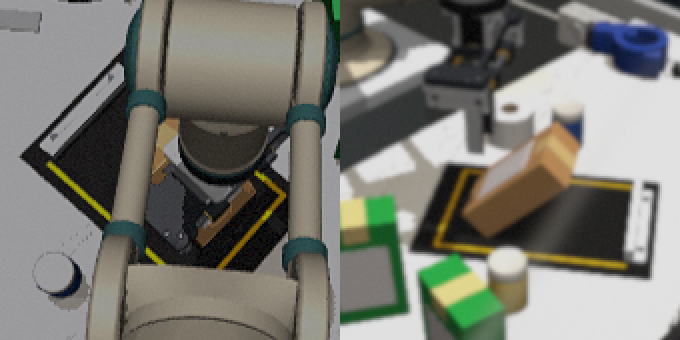

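Right half of the picture: the carton is falling forward, label up, and the fingers have lost contact. I'll back off and measure it lying.

```bash
python3 -m creep '[{"tx":-0.06,"ty":-0.036,"tz":0,"rx":0,"ry":0,"rz":0},{"tx":-0.13,"ty":-0.08,"tz":0,"rx":0,"ry":0,"rz":0},{"tx":-0.15,"ty":-0.09,"tz":0,"rx":0,"ry":0,"rz":0},{"tx":-0.15,"ty":-0.09,"tz":0,"rx":0,"ry":0,"rz":0},{"tx":-0.15,"ty":-0.09,"tz":0,"rx":0,"ry":0,"rz":0},{"tx":-0.15,"ty":-0.09,"tz":0,"rx":0,"ry":0,"rz":0}]'
cat > m.py <<'E'
from h import *
import sys
O=np.array([.576,-.0494]);a=np.radians(34);X=np.array([np.cos(a),np.sin(a)]);Y=np.array([-X[1],X[0]])
for n in sys.argv[2:]:
    f=grab(n); P=cloud(f); m=np.stack([(P[...,:2]-O)@X,(P[...,:2]-O)@Y],-1)*1000; z=P[...,2]
    st=(z>.017)&(z<.03)&(abs(m[...,0]-101)<18)&(abs(m[...,1])<72)
    k=(z>.043)&(z<.058)&(abs(m[...,0]+5)<110)&(abs(m[...,1])<72)
    k=cv2.morphologyEx(k.astype(np.uint8),cv2.MORPH_OPEN,np.ones((3,3)))>0
    for nm,s in (('carton',k),('stop',st)):
        if s.sum()>20:
            r=cv2.minAreaRect(m[s].astype(np.float32)); print(n,nm,s.sum(),'z',np.median(z[s]).round(4),np.round(r[0],1),np.round(r[1],1),round(r[2],1)); print(np.round(cv2.boxPoints(r),1).tolist())
    cv2.imwrite(f'pics/{sys.argv[1]}_{n}.png',f['image'][:,:,::-1])
E
python3 m.py s4 wrist side
```

```text
time: 4.15
ee_pos: [0.4344, -0.1546, 0.1337]
ee_rot: [0.963, 0.27, 0.001, 0.0]
ft_force: [0.5, 0.1, -1.1]
width: 0.0401
finger_force: 0.0
wrist carton 8399 z 0.0509 [-51.9 -12.8] [90.6 40.6] 87.3
[[-74.30000305175781, -57.099998474121094], [-33.79999923706055, -59.0], [-29.5, 31.5], [-70.0999984741211, 33.400001525878906]]
side carton 1319 z 0.0476 [ -2.1 -17. ] [ 94.  139.8] 87.5
[[-74.0, -60.900001525878906], [65.69999694824219, -66.9000015258789], [69.69999694824219, 27.0], [-70.0, 33.0]]
side stop 173 z 0.0217 [99.4 -2.1] [ 12.  139.4] 0.0
[[93.30000305175781, 67.5999984741211], [93.4000015258789, -71.80000305175781], [105.4000015258789, -71.80000305175781], [105.30000305175781, 67.5999984741211]]
```

View pics/s4_wrist.png

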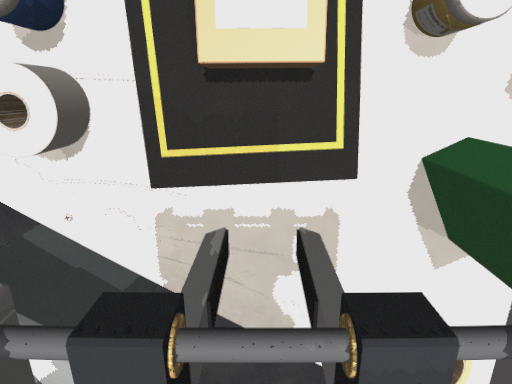

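The carton lies label up: foot at about (-72,-12), head at about (67,-19) mm in the mat frame, rotated -2.6°. It is fully inside the outline, with about 28 mm to go. I'll turn the tool square to the mat, widen the fingers and go down behind the foot end.

```bash
python3 -m creep '[{"tx":0.105,"ty":0.056,"tz":0,"rx":0,"ry":0,"rz":0.015},{"tx":0.105,"ty":0.056,"tz":0,"rx":0,"ry":0,"rz":0.015},{"tx":0.105,"ty":0.056,"tz":-0.08,"rx":0,"ry":0,"rz":0.015},{"tx":0.105,"ty":0.056,"tz":-0.15,"rx":0,"ry":0,"rz":0.015},{"tx":0.105,"ty":0.056,"tz":-0.203,"rx":0,"ry":0,"rz":0.015},{"tx":0.105,"ty":0.056,"tz":-0.203,"rx":0,"ry":0,"rz":0.015},{"tx":0.105,"ty":0.056,"tz":-0.203,"rx":0,"ry":0,"rz":0.015},{"tx":0.105,"ty":0.056,"tz":-0.203,"rx":0,"ry":0,"rz":0.015}]' 0.17
python3 m.py s5 wrist
```

```text
time: 5.05
ee_pos: [0.487, -0.1272, 0.0334]
ee_rot: [0.956, 0.292, 0.001, 0.001]
ft_force: [0.6, 0.1, 1.2]
width: 0.055
finger_force: 0.0
wrist carton 38289 z 0.051 [-55.8 -13.1] [ 91.3 119.3] 88.8
[[-116.5, -57.400001525878906], [2.799999952316284, -60.0], [4.800000190734863, 31.299999237060547], [-114.5, 33.79999923706055]]
```

View pics/s5_wrist.png

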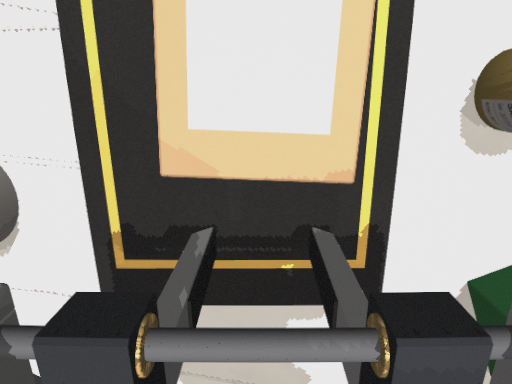

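The fingers (cols 205–322) are centred on the near end (cols 160–355, row 180). I'll push along the mat's x to just short of the stop.

```bash
python3 -m creep '[{"tx":0.025,"ty":0.017,"tz":0,"rx":0,"ry":0,"rz":0},{"tx":0.041,"ty":0.028,"tz":0,"rx":0,"ry":0,"rz":0},{"tx":0.050,"ty":0.034,"tz":0,"rx":0,"ry":0,"rz":0},{"tx":0.056,"ty":0.038,"tz":0,"rx":0,"ry":0,"rz":0},{"tx":0.063,"ty":0.042,"tz":0,"rx":0,"ry":0,"rz":0},{"tx":0.070,"ty":0.047,"tz":0,"rx":0,"ry":0,"rz":0},{"tx":0.076,"ty":0.051,"tz":0,"rx":0,"ry":0,"rz":0},{"tx":0.083,"ty":0.056,"tz":0,"rx":0,"ry":0,"rz":0},{"tx":0.090,"ty":0.060,"tz":0,"rx":0,"ry":0,"rz":0},{"tx":0.096,"ty":0.065,"tz":0,"rx":0,"ry":0,"rz":0},{"tx":0.096,"ty":0.065,"tz":0,"rx":0,"ry":0,"rz":0}]'
python3 m.py s6 side
```

```text
time: 6.2
ee_pos: [0.5344, -0.0938, 0.0319]
ee_rot: [0.956, 0.292, 0.001, -0.0]
ft_force: [0.7, -0.2, -0.2]
width: 0.0552
finger_force: 0.0
side carton 1327 z 0.0476 [ 10.9 -13. ] [157.7  94.9] 0.5
[[-68.30000305175781, 33.79999923706055], [-67.5, -61.099998474121094], [90.19999694824219, -59.79999923706055], [89.4000015258789, 35.099998474121094]]
side stop 191 z 0.0213 [99.3 -0.7] [137.9  22. ] 85.0
[[82.30000305175781, -68.5], [104.19999694824219, -70.4000015258789], [116.30000305175781, 67.0], [94.4000015258789, 68.9000015258789]]
```

Head is at about 89.5 mm, now square. The stop shows at about 93.5 in the same view. Now small steps until the force shows contact.

```bash
python3 -m creep '[{"tx":0.003,"ty":0.002,"tz":0,"rx":0,"ry":0,"rz":0},{"tx":0.005,"ty":0.003,"tz":0,"rx":0,"ry":0,"rz":0},{"tx":0.007,"ty":0.005,"tz":0,"rx":0,"ry":0,"rz":0},{"tx":0.007,"ty":0.005,"tz":0,"rx":0,"ry":0,"rz":0},{"tx":0.007,"ty":0.005,"tz":0,"rx":0,"ry":0,"rz":0}]'
```

```text
time: 6.75
ee_pos: [0.5373, -0.0916, 0.032]
ee_rot: [0.956, 0.292, 0.0, -0.0]
ft_force: [0.5, -0.6, -0.5]
width: 0.0546
finger_force: 0.1
```

```bash
python3 -m creep '[{"tx":0.002,"ty":0.001,"tz":0,"rx":0,"ry":0,"rz":0},{"tx":0.003,"ty":0.002,"tz":0,"rx":0,"ry":0,"rz":0},{"tx":0.005,"ty":0.003,"tz":0,"rx":0,"ry":0,"rz":0},{"tx":0.005,"ty":0.003,"tz":0,"rx":0,"ry":0,"rz":0}]'
```

```text
time: 7.15
ee_pos: [0.5376, -0.0915, 0.032]
ee_rot: [0.956, 0.293, -0.002, 0.0]
ft_force: [-6.5, -5.3, 3.6]
width: 0.0549
finger_force: 3.9
```

The force jumped to about 8 N against the push and the tool stopped: the carton is against the stop. I'll back off, lift and check.

```bash
python3 -m creep '[{"tx":-0.02,"ty":-0.013,"tz":0,"rx":0,"ry":0,"rz":0},{"tx":-0.08,"ty":-0.054,"tz":0,"rx":0,"ry":0,"rz":0},{"tx":-0.12,"ty":-0.08,"tz":0.05,"rx":0,"ry":0,"rz":0},{"tx":-0.15,"ty":-0.10,"tz":0.15,"rx":0,"ry":0,"rz":0},{"tx":-0.15,"ty":-0.12,"tz":0.25,"rx":0,"ry":0,"rz":0},{"tx":-0.15,"ty":-0.2,"tz":0.35,"rx":0,"ry":0,"rz":0},{"tx":-0.2,"ty":-0.3,"tz":0.4,"rx":0,"ry":0,"rz":0},{"tx":-0.3,"ty":-0.45,"tz":0.4,"rx":0,"ry":0,"rz":0},{"tx":-0.3,"ty":-0.5,"tz":0.4,"rx":0,"ry":0,"rz":0},{"tx":-0.3,"ty":-0.5,"tz":0.4,"rx":0,"ry":0,"rz":0},{"tx":-0.3,"ty":-0.5,"tz":0.4,"rx":0,"ry":0,"rz":0},{"tx":-0.3,"ty":-0.5,"tz":0.4,"rx":0,"ry":0,"rz":0}]'
python3 m.py s7 side top
```

```text
time: 8.35
ee_pos: [0.3894, -0.3404, 0.2318]
ee_rot: [0.957, 0.291, 0.001, -0.0]
ft_force: [-0.5, 0.2, -0.2]
width: 0.0547
finger_force: 0.0
side carton 1308 z 0.0476 [ 23.4 -12.3] [140.3  94.2] 0.8
[[-47.400001525878906, 33.79999923706055], [-46.099998474121094, -60.400001525878906], [94.19999694824219, -58.5], [92.9000015258789, 35.79999923706055]]
side stop 202 z 0.0216 [94.1 -1.6] [ 22.4 140.1] 0.1
[[82.80000305175781, 68.4000015258789], [83.0, -71.69999694824219], [105.4000015258789, -71.5999984741211], [105.19999694824219, 68.5]]
top carton 2276 z 0.0487 [ 24.5 -11.9] [140.3  90.6] 0.1
[[-45.70000076293945, 33.29999923706055], [-45.599998474121094, -57.29999923706055], [94.69999694824219, -57.099998474121094], [94.5999984741211, 33.5]]
top stop 165 z 0.0222 [99.1  0.6] [ 15.8 138.9] 1.1
[[89.9000015258789, 69.9000015258789], [92.5999984741211, -69.0], [108.4000015258789, -68.69999694824219], [105.69999694824219, 70.19999694824219]]
```

View pics/s7_top.png

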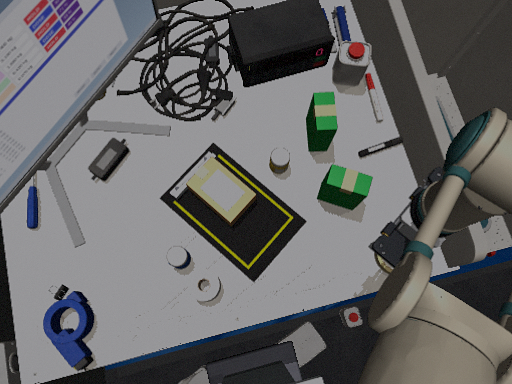

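The carton lies label up at (222,192), flush and square against the stop: head at 94.6 mm, y -12 mm, yaw under 1°. The jars and roll are where they were, and the arm touches nothing.

```bash
python3 -c "
from plant import finish_job
print(finish_job())"
```

```text
the job is handed in; nothing more can be done
None
```

The carton lies label up inside the yellow outline with its far end flush and square against the stop, the jars and label roll are where they stood, and the job is handed in; no verdict came back.

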